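# Return the tall jar to the bench carousel, turn it to the front and hold

### The arm

A 6-joint arm with a two-finger parallel gripper is mounted at the origin on the work surface. World frame = base frame: x ahead of the robot, y to its left, z up, the work surface at z = 0. Lengths are in mm, angles in rad, forces in N, time in s.
With the tool pointing down it reaches from about 350 to 775 mm from the base axis. Payload 7.3 kg.
Tool frame: the origin (TCP) lies at the very end of the fingers, on their centre line; the grasp point (between the pads) lies 19 mm behind it; z points along the fingers, y is the line along which they close (so a half turn about z gives the same grasp; the last joint's range is limited). The gripper opens to 92 mm and grips with 3 to 60 N. Pads are 19 mm wide; open, the fingers measure 130 mm over their backs; the gripper's body (75 mm by 190 mm) begins 47 mm behind the grasp point.
Start: joints at [1.106, 0.342, 1.524, -0, 1.275, -0.146], TCP at [164.535, 498.571, 226.741] pointing down, gripper open.
Joint ranges: [-2.53, 2.53], [-0.77, 2.02], [0.04, 2.7], [-1, 4.14], [0.28, 2.66], [-3.11, 3.11]. Speed limits (rad/s): [2.57, 2.57, 3.14, 3.14, 3.14, 3.14].

### API

Orientations are given as [roll, pitch, yaw] about the fixed x, y, z axes, in that order (R = Rz(yaw) Ry(pitch) Rx(roll)).
In Python, from plant import bot gives the robot as it stands.
- The arm moves only by the tool send_rows, never from a script. Its argument "rows" is a list of rows, each an object of numbers: "x", "y", "z": the shift along the tool's x, y, z in units of 0.2 m (1.0 is 0.2 m); "ax", "ay", "az": the turn, a rotation vector about the tool's x, y, z in units of 60 degrees (1.0 is 60 degrees); "jaw": the opening, from -1 (shut) to 1 (fully open), so that 0 is half open. In form: [{"x": .., "y": .., "z": .., "ax": .., "ay": .., "az": .., "jaw": ..}, ...]. A call has exactly 10 rows; each row is the pose to reach, as a shift and turn from the pose commanded when the call began, along the tool's axes at that moment; what a row does not reach only later rows make up. A row lasts 1/8 s, in which the tool goes at most 62.5 mm and 10.7 degrees, less where a joint would pass 70% of its speed; a pose out of reach is approached as far as the arm can. A call with a number of a shift or a turn outside -1 to 1 is refused whole. A call with a gripper value outside its range is refused whole. The fingers move at their own pace and stop on an object; the grip force is fixed at half the most. Time passes only in rows, so rows that repeat a pose let the fingers close, or fill a call up. It gives the time, the measured TCP pose, the force, the opening and the grip force at its end, in the units of the state.
- bot.get_obs(): the state, without advancing time (a new reading comes with each control period).
- bot.capture(name): name is "scene" or "top" or "wrist"; returns (picture, depth): 384x512x3 uint8, red, green, blue; 384x512 float32, mm along the optical axis (not along the pixel's ray), 0 where there is no reading.
- bot.camera_model(name): a dict with "vertical_fov" (degrees; the focal length in pixels is half the picture's height over the tangent of half this angle, whatever the lens; pixels are square), "cx", "cy" (the principal point, pixels), "R" (3x3) and "t" (3): a world point X has camera coordinates R X + t; the wrist camera has in their place "T_tool_cam" (4x4, takes a point from camera to tool coordinates, whose origin is the TCP and whose axes are the flange's). Camera axes: x right, y down, z forward; pixel columns grow to the right and rows downward; lengths in mm; the calibration is good to about 2 mm. A picture is of the moment at which its call begins: read the wrist's pose just before it. camera_model takes no time and is no camera call.
- bot.close_job(): hands the job in; it is judged then, once.
The state is a dict: "time": time; "joint_positions": joint angles; "dq": joint speeds; "tau": joint torques, N m; "tool_pos": TCP position; "tcp_rot": TCP orientation; "contact_force": force on the tool from outside, world axes, zero at the start; "moment": the same for the moment, N m; "grip_width": finger opening in mm; "finger_force": force on a finger pad.
Only numpy, scipy, OpenCV 4.12 (cv2) and the standard library are available. Lean on these libraries where they do the work, as an engineer would, in place of code of your own. Each camera call takes 0.05 s, during which the arm holds its last target. There are 200 camera calls.

### The job

Put the tall screw jar from the mat upright into the free pocket of the jar carousel, and have the carousel turned so that this jar stands at the front, right behind the blank label holder on the fixed base. Finish while still gripping the carousel's T-handle, holding the turntable still: do not let go at the end. Turn it without upsetting any jar: all the others stay standing in their pockets and everything else on the bench stays where it is.

Things in the scene. Friction and masses are not known exactly. Their poses are not given: they have to be found in the camera images.
- tall_jar: the tall jar: upright cylinder 46 mm diameter, 110 mm tall (the others are 70 mm), clear with a black lid (top 18 mm, same diameter) and dark screws in its lower half, 0.10 to 0.20 kg, loose; at the start it stands on the mat to the robot's left. Origin at the centre of its underside, z up.
- carousel_base: fixed black base: a 230 mm disc under the turntable with a tongue 10 mm high pointing from the axis along the base's own -x (the front, roughly towards the robot), which carries an upright blank aluminium label holder 50 mm wide, top 44 mm above the bench, 172 mm from the axis. Origin on the axis at bench height. Position and yaw vary.
- front (a point): fixed point of the base where the underside of the tall jar must finally be: 105 mm from the axis towards the label holder, 30 mm above the bench (the height of the turntable's upper face).
- turntable: grey disc, 280 mm diameter, 8 mm thick, upper face 30 mm above the bench; turns either way for over a full turn about the vertical axis, bearing friction 0.05 N m, no spring or detents, stays where left. Four pockets 105 mm from the axis, every 90 degrees. A 16 mm column on the axis carries the T-handle. Origin on the axis, 22 mm above the bench; its own -x points to the free pocket.
- free_pocket (a point): centre of the floor of the one empty pocket (an upright ring, 52 mm inner and 60 mm outer diameter, 20 mm high, open on top; the other three pockets are alike), 105 mm from the axis, at the turntable's upper face, 30 mm above the bench; moves with the turntable.
- handle (a point): centre of the T-handle, a level black bar 70 mm long, 16 mm wide, 24 mm high on top of the column; it spans 170 to 194 mm above the bench (this point: 182 mm). Its long direction is +45 degrees (counter-clockwise from above) from the turntable's own x axis, between the pockets. The tall jar in a pocket reaches 140 mm above the bench.
- squat_jar1: squat jar, 48 mm diameter, 70 mm tall, clear with a black lid and dark screws inside, about 0.12 kg, loose in one of the three other pockets of the turntable and riding round with it; origin at the centre of its underside. Must stay standing in its pocket.
- squat_jar2: squat jar, 48 mm diameter, 70 mm tall, clear with a black lid and dark screws inside, about 0.12 kg, loose in one of the three other pockets of the turntable and riding round with it; origin at the centre of its underside. Must stay standing in its pocket.
- squat_jar3: squat jar, 48 mm diameter, 70 mm tall, clear with a black lid and dark screws inside, about 0.12 kg, loose in one of the three other pockets of the turntable and riding round with it; origin at the centre of its underside. Must stay standing in its pocket.
- spare_jar: another squat jar like those in the carousel (48 mm diameter, 70 mm tall), standing loose on the mat; not to be moved. Origin at the centre of its underside.
- phone: dark phone lying flat, 74 x 150 x 9 mm; not to be moved. Origin at the centre of its underside.
- driver: screwdriver lying on the mat, 160 mm long; not to be moved. Origin near its middle.
- flux_bottle: small white bottle, 40 mm diameter, 100 mm tall; not to be moved. Origin at the centre of its underside.
- mouse: black round computer mouse, 60 mm across, 32 mm high; not to be moved. Origin at the centre of its underside.
Mind the look-alikes: they are no part of the job. What is shaped like the squat_jar1 but purple or turquoise is not meant.

How it is judged (in metres and radians):
At the end, for the whole second after the job is handed in: The tall jar stands upright on the floor of the free pocket, not held, within 18 mm (10 degrees of turn) of the front point; the turntable is still (under 0.05 rad/s) with its T-handle gripped by more than 3 N; the squat jars stand in their pockets (horizontal distance between tall_jar and front below 0.018 m and horizontal distance between tall_jar and free_pocket below 0.008 m and height (world z) of tall_jar between 0.026 and 0.034 m and angle between tall_jar's own z axis and vertical below 0.1 rad and contact force between the fingers and tall_jar below 0.2 N and angular speed of turntable below 0.05 rad/s and linear speed of tall_jar below 0.02 m/s and contact force between the fingers and turntable above 3 N and distance between the grasp point and handle below 0.045 m and angle between each of squat_jar1, squat_jar2, squat_jar3's own z axis and vertical below 0.15 rad and height (world z) of each of squat_jar1, squat_jar2, squat_jar3 below 0.036 m and horizontal distance between each of squat_jar1, squat_jar2, squat_jar3 and turntable below 0.115 m); the arm keeps its last pose, push and grip.
It fails at once if a squat jar in the carousel is tipped or taken out of its pocket (angle between any of squat_jar1, squat_jar2, squat_jar3's own z axis and vertical above 0.5 rad or horizontal distance between any of squat_jar1, squat_jar2, squat_jar3 and turntable above 0.13 m).
It fails at once if something else on the mat is moved by more than 30 mm (distance of any of spare_jar, phone, driver, flux_bottle, mouse from where it was at the start of the episode above 0.03 m).
It also fails if it takes over 72 s, if anything falls off the work surface, if the arm or the gripper's body presses on something with over 40 N, if the wrist force passes 120 N, or if a joint passes its speed limit or range.

## Working session

There is one attempt and no reset: what is moved stays moved. The work goes in short steps, Python scripts to look and compute and a tool call to move; the robot and the scene stay as the last step left them, time stands still between calls to the robot, and variables do not carry over. Pictures are saved under pics/ and viewed, at most 10 in all, crops included, and the job is handed in when it is done.

Besides the shell and the picture viewer there is one more tool, called after "Call:" as name(argument=value, ...), one argument or row to a line, values as JSON. send_rows: Moves the arm, as the interface text tells. Its arguments: {"type":"object","properties":{"rows":{"type":"array","items":{"type":"object","properties":{"x":{"type":"number","minimum":-1,"maximum":1},"y":{"type":"number","minimum":-1,"maximum":1},"z":{"type":"number","minimum":-1,"maximum":1},"ax":{"type":"number","minimum":-1,"maximum":1},"ay":{"type":"number","minimum":-1,"maximum":1},"az":{"type":"number","minimum":-1,"maximum":1},"jaw":{"type":"number"}}}}},"required":["rows"]}

```bash
mkdir -p pics; ls; cat > h.py <<'E'
import numpy as np,cv2
from plant import bot
def cam(n):
    m=bot.camera_model(n); f=192/np.tan(np.radians(m['vertical_fov']/2)); return m,f
def ray(n,u,v,z):
    m,f=cam(n); R=np.array(m['R']);t=np.array(m['t'])
    c=-R.T@t; d=R.T@np.array([(u-m['cx'])/f,(v-m['cy'])/f,1]); s=(z-c[2])/d[2]; return c+s*d
def cloud(n,depth):
    m,f=cam(n); R=np.array(m['R']);t=np.array(m['t'])
    v,u=np.mgrid[:384,:512]; P=np.stack([(u-m['cx'])/f*depth,(v-m['cy'])/f*depth,depth],-1)
    return (P-t)@R
E
python3 - <<'E'
from h import *
o=bot.get_obs(); print(o)
ims=[]
for n in ['scene','top']:
    p,d=bot.capture(n); cv2.imwrite(f'pics/{n}0.png',p[...,::-1]); np.savez(f'{n}0.npz',p=p,d=d); print(n,bot.camera_model(n))
E
```

```text
pics
{'time': 0.0, 'joint_positions': array([ 1.10596877e+00,  3.42716870e-01,  1.52503857e+00,  8.44963198e-06,
        1.27536511e+00, -1.45987836e-01]), 'dq': array([ 7.42004920e-04,  2.57211230e-04,  1.28688493e-03, -2.00056871e-03,
        4.38598856e-05, -6.46630145e-04]), 'tau': array([-8.62434317e-04, -4.31244385e+01, -2.44219422e+01,  7.15573551e-02,
        5.60223078e-02, -1.40201573e-04]), 'tool_pos': array([164.35514472, 498.18216139, 226.04046702]), 'tcp_rot': array([-3.14008219e+00, -2.30256584e-04,  2.82275029e+00]), 'contact_force': array([-0.32301016,  0.03282304,  0.95928877]), 'moment': array([ 0.01053039, -0.00857277, -0.02161377]), 'finger_force': 0.0, 'grip_width': 91.79388152006081}
scene {'vertical_fov': 47.46073005429338, 'cx': 250.57410977963298, 'cy': 192.70904097676808, 'R': array([[ 0.80370673,  0.5949722 , -0.00797336],
       [ 0.31985856, -0.44329649, -0.83736415],
       [-0.50174296,  0.67044486, -0.54658732]]), 't': array([-431.32396283,  -26.19882534, 1604.58756205])}
top {'vertical_fov': 50.69684627538582, 'cx': 252.31104360772218, 'cy': 195.70732251328462, 'R': array([[-1.97373427e-02, -9.99798676e-01, -3.61171154e-03],
       [-9.73938072e-01,  2.00429670e-02, -2.25926783e-01],
       [ 2.25953688e-01, -9.41610957e-04, -9.74137590e-01]]), 't': array([  31.35272912,  555.0776866 , 1329.96973119])}
```

View pics/top0.png

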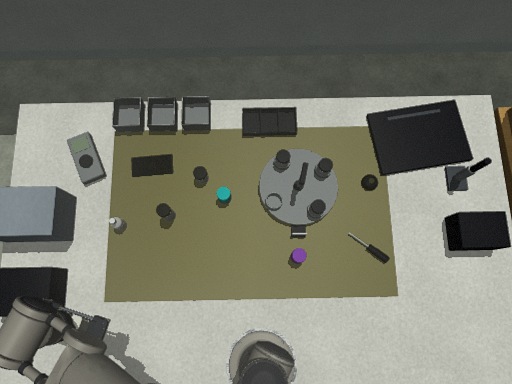

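View pics/scene0.png

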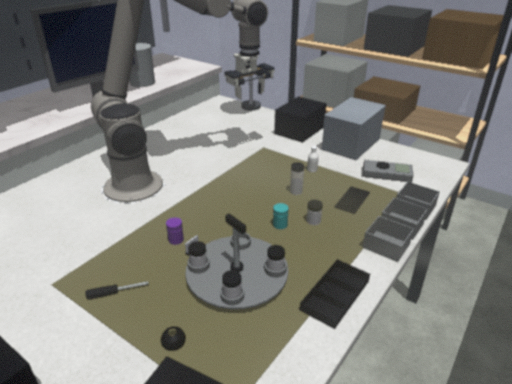

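Top view: candidates are jar (164,211), tall with a long side, versus the squat spare at (200,174), turquoise at (223,194) and purple at (299,256). The first fits; it is tallest in both views (scene 297,180). The free pocket ring is at (273,202), handle at (300,183), label holder at (299,231). I'll measure and confirm with a crop.

```bash
python3 - <<'E'
from h import *
z=np.load('top0.npz'); p,d=z['p'],z['d']; P=cloud('top',d)
cv2.imwrite('pics/topcrop.png',cv2.resize(p[135:275,145:345],None,fx=4,fy=4,interpolation=cv2.INTER_CUBIC)[...,::-1])
def blob(u,v,r,zl,zh):
    m=np.zeros((384,512),bool); m[v-r:v+r,u-r:u+r]=1
    Q=P[m&(P[...,2]>zl)&(P[...,2]<zh)&(d>0)]
    if len(Q)<3: return None
    (c,R)=cv2.minEnclosingCircle(Q[:,:2].astype(np.float32)); return len(Q),Q.mean(0).round(1),np.round(c,1),round(R,1)
print('tall',blob(164,211,14,100,125)); print('spare',blob(200,174,14,62,80))
for u,v in [(283,156),(325,165),(317,208)]: print('squat',blob(u,v,14,90,115))
print('ring',blob(273,202,11,43,60)); print('label',blob(299,231,9,30,60))
print('disc',blob(299,187,45,22,38))
m=np.zeros((384,512),bool); m[150:215,280:320]=1
Q=P[m&(P[...,2]>150)&(P[...,2]<210)]; print('handle',len(Q),Q.mean(0),cv2.minAreaRect(Q[:,:2].astype(np.float32)))
z=np.load('scene0.npz'); D=z['d']; S=cloud('scene',D)
Q=S[(S[...,2]>160)&(S[...,2]<205)&(abs(S[...,0]-Q[:,0].mean())<90)&(abs(S[...,1]-Q[:,1].mean())<90)&(D>0)]; print('handle scene',len(Q),Q.mean(0),cv2.minAreaRect(Q[:,:2].astype(np.float32)))
for k,(u,v,zz) in dict(tall=(164,206,110),ring=(273,202,50)).items(): print(k,ray('top',u,v,zz))
m,f=cam('top')
E
```

```text
tall (156, array([504.7, 316.4, 109. ]), array([505.1, 317. ]), 23.0)
spare (148, array([641.7, 201.3,  69.7]), array([642. , 201.3]), 24.1)
squat (151, array([685.8, -87.4,  99.3]), array([686.5, -88.8]), 24.9)
squat (154, array([ 652.4, -231.1,   99. ]), array([ 652.5, -232.4]), 24.3)
squat (165, array([ 508.8, -198.2,   99.4]), array([ 509.1, -198.7]), 24.1)
ring (63, array([541.9, -54.2,  48.3]), array([542.5, -54.1]), 29.8)
label (37, array([ 442.1, -140.7,   36.3]), array([ 446.3, -139.1]), 32.0)
disc (3668, array([ 590. , -137.6,   29.4]), array([ 598.9, -143.4]), 140.8)
handle 121 [ 595.11128957 -141.82315622  191.43392626] ((598.1299438476562, -143.1244659423828), (15.957006454467773, 70.3371353149414), 77.31807708740234)
handle scene 247 [ 600.96466063 -150.44407797  185.92144455] ((598.8880615234375, -147.13995361328125), (18.304946899414062, 71.58094024658203), 76.07949829101562)
tall [515.93037397 312.61737426 110.        ]
ring [534.93037465 -50.97333349  50.        ]
```

View pics/topcrop.png

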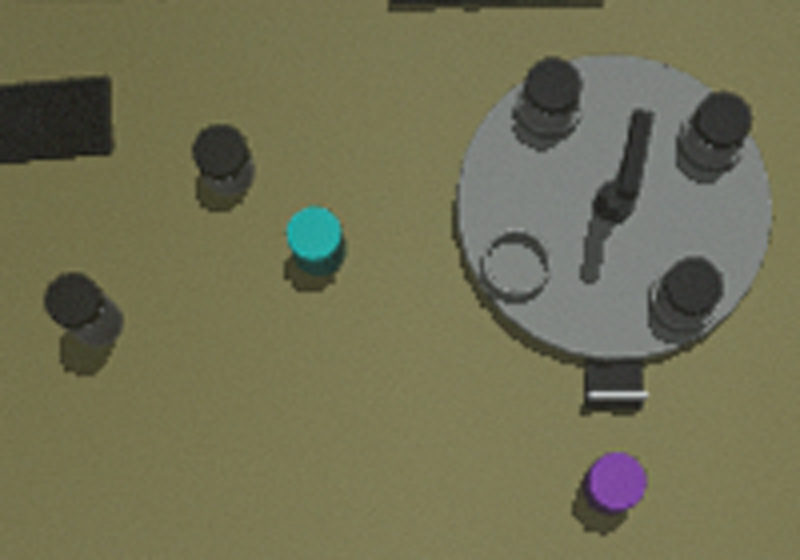

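Crop: tall jar lid at (75,300), measured 109 mm high and 46 mm across, so confirmed. The axis is about (597.7,-143.4), the pocket about (542.5,-54.1) at 105 mm, and the handle bar at about -13°. These agree with the given sizes.

Call:
send_rows(
  rows=[
    {"x":-0.2,"y":-0.03,"az":0.13,"jaw":1},
    {"x":-0.4,"y":-0.07,"az":0.27,"jaw":1},
    {"x":-0.6,"y":-0.1,"az":0.4,"jaw":1},
    {"x":-0.8,"y":-0.13,"az":0.53,"jaw":1},
    {"x":-0.95,"y":-0.16,"az":0.667,"jaw":1},
    {"x":-0.95,"y":-0.16,"az":0.667,"jaw":1},
    {"x":-0.95,"y":-0.16,"az":0.667,"jaw":1},
    {"x":-0.95,"y":-0.16,"az":0.667,"jaw":1},
    {"x":-0.95,"y":-0.16,"az":0.667,"jaw":1},
    {"x":-0.95,"y":-0.16,"az":0.667,"jaw":1},
  ],
)

```text
schema error: expected keys x, y, z, ax, ay, az, jaw
```

```bash
cat >> h.py <<'E'
from scipy.spatial.transform import Rotation as Ro
def go(x,y,z,yaw=None):
    o=bot.get_obs(); R=Ro.from_euler('xyz',o['tcp_rot']).as_matrix(); d=R.T@(np.array([x,y,z])-o['tool_pos'])/200
    print('t',o['time'],'pos',o['tool_pos'].round(1),'yaw',np.degrees(o['tcp_rot']).round(1),'shift',d.round(3),'grip',o['grip_width'],o['finger_force'],'j',o['joint_positions'].round(2))
    if yaw is not None: print('az',-((yaw-np.degrees(o['tcp_rot'][2])+180)%360-180)/60)
def wcloud(d):
    m=bot.camera_model('wrist'); f=192/np.tan(np.radians(m['vertical_fov']/2)); o=bot.get_obs()
    v,u=np.mgrid[:384,:512]; P=np.stack([(u-m['cx'])/f*d,(v-m['cy'])/f*d,d],-1)
    T=np.array(m['T_tool_cam']); Q=P@T[:3,:3].T+T[:3,3]
    return Q@Ro.from_euler('xyz',o['tcp_rot']).as_matrix().T+o['tool_pos']
E
python3 - <<'E'
from h import *
go(505,317,226.7,121.7)
for v in (228,231,232,233,234,236): print(v,p) if 0 else None
p=np.load('top0.npz')['p'].astype(int)
s=p[226:240,288:312].min(2); print(s.max(0)); r=s.argmax(0)+226; print(r)
for u,v in [(292.5,233.5),(299.5,233.5),(306.5,233.5)]:
    w=ray('top',u,v,44); e=w[:2]-[597.7,-143.4]; print(w.round(1),np.linalg.norm(e),np.degrees(np.arctan2(e[1],e[0])))
E
```

```text
t 0.1 pos [164.3 498.2 226.1] yaw [-179.9   -0.   161.7] shift [-1.901 -0.327 -0.003] grip 91.64916582616131 0.0 j [ 1.11  0.34  1.52 -0.    1.28 -0.15]
az 0.6672534512437134
[ 91  91  86  84 140 199 198 194 194 195 193 193 194 195 195 194 196 195
 189 108  92  89  90  90]
[238 232 232 239 233 233 233 233 233 233 233 233 233 233 233 233 233 233
 233 233 227 234 229 229]
[ 424.9 -114.4   44. ] 175.1850848186652 170.46418345125355
[ 424.5 -138.3   44. ] 173.3238815500974 178.29855405649312
[ 424.  -162.1   44. ] 174.73679636705225 -173.8478398977545
```

Call:
send_rows(
  rows=[
    {"x":-0.2,"y":-0.03,"z":0,"ax":0,"ay":0,"az":0.13,"jaw":1},
    {"x":-0.4,"y":-0.07,"z":0,"ax":0,"ay":0,"az":0.27,"jaw":1},
    {"x":-0.6,"y":-0.1,"z":0,"ax":0,"ay":0,"az":0.4,"jaw":1},
    {"x":-0.8,"y":-0.13,"z":0,"ax":0,"ay":0,"az":0.53,"jaw":1},
    {"x":-0.95,"y":-0.16,"z":0,"ax":0,"ay":0,"az":0.667,"jaw":1},
    {"x":-0.95,"y":-0.16,"z":0,"ax":0,"ay":0,"az":0.667,"jaw":1},
    {"x":-0.95,"y":-0.16,"z":0,"ax":0,"ay":0,"az":0.667,"jaw":1},
    {"x":-0.95,"y":-0.16,"z":0,"ax":0,"ay":0,"az":0.667,"jaw":1},
    {"x":-0.95,"y":-0.16,"z":0,"ax":0,"ay":0,"az":0.667,"jaw":1},
    {"x":-0.95,"y":-0.16,"z":0,"ax":0,"ay":0,"az":0.667,"jaw":1},
  ],
)

```text
time: 1.35
tool_pos: [334.5, 408.9, 226.8]
tcp_rot: [3.141, -0.0, 2.125]
contact_force: [0.5, 0.0, -0.1]
grip_width: 91.6
finger_force: 0.0
```

```bash
python3 -c "
from h import *
go(505,317,170,121.7)"
```

```text
t 1.35 pos [334.5 408.9 226.8] yaw [180.   -0.  121.8] shift [-0.84   0.483  0.284] grip 91.63161496154771 0.0 j [0.74 0.35 1.52 0.   1.28 0.19]
az 0.001286771629328598
```

Call:
send_rows(
  rows=[
    {"x":-0.2,"y":0.12,"z":0,"ax":0,"ay":0,"az":0,"jaw":1},
    {"x":-0.4,"y":0.24,"z":0,"ax":0,"ay":0,"az":0,"jaw":1},
    {"x":-0.6,"y":0.35,"z":0.1,"ax":0,"ay":0,"az":0,"jaw":1},
    {"x":-0.75,"y":0.43,"z":0.1,"ax":0,"ay":0,"az":0,"jaw":1},
    {"x":-0.84,"y":0.483,"z":0.1,"ax":0,"ay":0,"az":0,"jaw":1},
    {"x":-0.84,"y":0.483,"z":0.1,"ax":0,"ay":0,"az":0,"jaw":1},
    {"x":-0.84,"y":0.483,"z":0.1,"ax":0,"ay":0,"az":0,"jaw":1},
    {"x":-0.84,"y":0.483,"z":0.1,"ax":0,"ay":0,"az":0,"jaw":1},
    {"x":-0.84,"y":0.483,"z":0.1,"ax":0,"ay":0,"az":0,"jaw":1},
    {"x":-0.84,"y":0.483,"z":0.1,"ax":0,"ay":0,"az":0,"jaw":1},
  ],
)

```text
time: 2.6
tool_pos: [505.1, 316.8, 206.9]
tcp_rot: [3.141, -0.0, 2.125]
contact_force: [0.5, -0.3, -0.7]
grip_width: 92.1
finger_force: 0.0
```

```bash
python3 - <<'E'
from h import *
p,d=bot.capture('wrist'); cv2.imwrite('pics/w1.png',p[...,::-1]); P=wcloud(d)
m=(d>0)&(P[...,2]>98)&(P[...,2]<122)&(np.hypot(P[...,0]-505,P[...,1]-317)<50)
Q=P[m]; print(len(Q), Q.mean(0), cv2.minEnclosingCircle(Q[:,:2].astype(np.float32)) if len(Q) else 0)
go(505,317,70,121.7)
E
```

```text
2017 [503.84365203 316.46458445 110.35512261] ((504.6282043457031, 315.2449645996094), 22.949535369873047)
t 2.65 pos [505.2 316.7 206.9] yaw [180.   -0.  121.7] shift [ 0.002 -0.     0.684] grip 91.61250752614319 0.0 j [ 0.43  0.49  1.35  0.    1.3  -0.12]
az 0.0006032903402318841
```

View pics/w1.png

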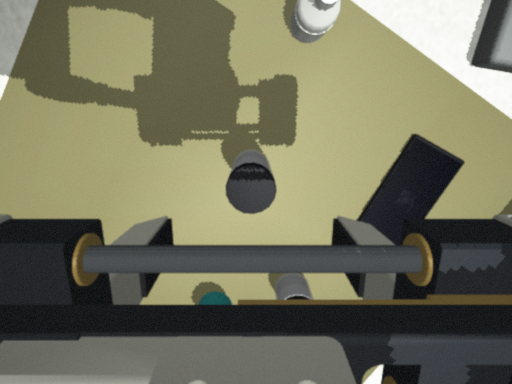

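Wrist view: the tall lid is at (250,187), midway between the fingers, measured at (504.6,316,110). The bottle (317,15) and spare (293,290) are clear. I'll go down and grip.

Call:
send_rows(
  rows=[
    {"x":0,"y":0,"z":0.1,"ax":0,"ay":0,"az":0,"jaw":1},
    {"x":0,"y":0,"z":0.25,"ax":0,"ay":0,"az":0,"jaw":1},
    {"x":0,"y":0,"z":0.4,"ax":0,"ay":0,"az":0,"jaw":1},
    {"x":0,"y":0,"z":0.55,"ax":0,"ay":0,"az":0,"jaw":1},
    {"x":0,"y":0,"z":0.684,"ax":0,"ay":0,"az":0,"jaw":1},
    {"x":0,"y":0,"z":0.684,"ax":0,"ay":0,"az":0,"jaw":1},
    {"x":0,"y":0,"z":0.684,"ax":0,"ay":0,"az":0,"jaw":-1},
    {"x":0,"y":0,"z":0.684,"ax":0,"ay":0,"az":0,"jaw":-1},
    {"x":0,"y":0,"z":0.684,"ax":0,"ay":0,"az":0,"jaw":-1},
    {"x":0,"y":0,"z":0.684,"ax":0,"ay":0,"az":0,"jaw":-1},
  ],
)

```text
time: 3.9
tool_pos: [505.6, 316.6, 70.5]
tcp_rot: [3.141, 0.0, 2.124]
contact_force: [0.1, -0.2, -0.0]
grip_width: 56.4
finger_force: 0.0
```

Call:
send_rows(
  rows=[
    {"x":0,"y":0,"z":0,"ax":0,"ay":0,"az":0,"jaw":-1},
    {"x":0,"y":0,"z":0,"ax":0,"ay":0,"az":0,"jaw":-1},
    {"x":0,"y":0,"z":0,"ax":0,"ay":0,"az":0,"jaw":-1},
    {"x":0,"y":0,"z":0,"ax":0,"ay":0,"az":0,"jaw":-1},
    {"x":0,"y":0,"z":-0.05,"ax":0,"ay":0,"az":0,"jaw":-1},
    {"x":0,"y":0,"z":-0.15,"ax":0,"ay":0,"az":0,"jaw":-1},
    {"x":0,"y":0,"z":-0.3,"ax":0,"ay":0,"az":0,"jaw":-1},
    {"x":0,"y":0,"z":-0.45,"ax":0,"ay":0,"az":0,"jaw":-1},
    {"x":0,"y":0,"z":-0.58,"ax":0,"ay":0,"az":0,"jaw":-1},
    {"x":0,"y":0,"z":-0.65,"ax":0,"ay":0,"az":0,"jaw":-1},
  ],
)

```text
time: 5.15
tool_pos: [505.8, 316.7, 201.8]
tcp_rot: [3.139, 0.0, 2.124]
contact_force: [-0.3, -0.5, -3.0]
grip_width: 45.4
finger_force: 29.9
```

```bash
python3 -c "
from h import *
go(542.5,-54,200,121.7)"
```

```text
t 5.15 pos [505.8 316.7 201.8] yaw [179.9   0.  121.7] shift [-1.673 -0.818  0.007] grip 45.38498589815789 29.931766837835312 j [ 0.43  0.49  1.36  0.    1.29 -0.12]
az 0.00025255352454299403
```

Call:
send_rows(
  rows=[
    {"x":-0.06,"y":-0.03,"z":0,"ax":0,"ay":0,"az":0,"jaw":-1},
    {"x":-0.16,"y":-0.08,"z":0,"ax":0,"ay":0,"az":0,"jaw":-1},
    {"x":-0.28,"y":-0.137,"z":0,"ax":0,"ay":0,"az":0,"jaw":-1},
    {"x":-0.4,"y":-0.196,"z":0,"ax":0,"ay":0,"az":0,"jaw":-1},
    {"x":-0.52,"y":-0.254,"z":0,"ax":0,"ay":0,"az":0,"jaw":-1},
    {"x":-0.64,"y":-0.313,"z":0,"ax":0,"ay":0,"az":0,"jaw":-1},
    {"x":-0.76,"y":-0.372,"z":0,"ax":0,"ay":0,"az":0,"jaw":-1},
    {"x":-0.86,"y":-0.42,"z":0,"ax":0,"ay":0,"az":0,"jaw":-1},
    {"x":-0.9,"y":-0.44,"z":0,"ax":0,"ay":0,"az":0,"jaw":-1},
    {"x":-0.9,"y":-0.44,"z":0,"ax":0,"ay":0,"az":0,"jaw":-1},
  ],
)

```text
time: 6.4
tool_pos: [524.8, 116.2, 199.4]
tcp_rot: [-3.141, -0.001, 2.123]
contact_force: [0.3, 0.1, -1.1]
grip_width: 45.5
finger_force: 29.9
```

Call:
send_rows(
  rows=[
    {"x":-0.06,"y":-0.03,"z":0,"ax":0,"ay":0,"az":0,"jaw":-1},
    {"x":-0.16,"y":-0.08,"z":0,"ax":0,"ay":0,"az":0,"jaw":-1},
    {"x":-0.28,"y":-0.137,"z":0,"ax":0,"ay":0,"az":0,"jaw":-1},
    {"x":-0.4,"y":-0.196,"z":0,"ax":0,"ay":0,"az":0,"jaw":-1},
    {"x":-0.52,"y":-0.254,"z":0,"ax":0,"ay":0,"az":0,"jaw":-1},
    {"x":-0.64,"y":-0.313,"z":0,"ax":0,"ay":0,"az":0,"jaw":-1},
    {"x":-0.73,"y":-0.36,"z":0,"ax":0,"ay":0,"az":0,"jaw":-1},
    {"x":-0.77,"y":-0.378,"z":0,"ax":0,"ay":0,"az":0,"jaw":-1},
    {"x":-0.77,"y":-0.378,"z":0,"ax":0,"ay":0,"az":0,"jaw":-1},
    {"x":-0.77,"y":-0.378,"z":0,"ax":0,"ay":0,"az":0,"jaw":-1},
  ],
)

```text
time: 7.65
tool_pos: [541.8, -52.9, 199.9]
tcp_rot: [3.141, -0.0, 2.125]
contact_force: [0.2, 0.2, -1.9]
grip_width: 45.5
finger_force: 29.9
```

```bash
python3 - <<'E'
from h import *
p,d=bot.capture('wrist'); cv2.imwrite('pics/w2.png',p[...,::-1]); P=wcloud(d)
go(542.5,-54,200,121.7)
def blob(x,y,r,a,b):
    m=(d>0)&(P[...,2]>a)&(P[...,2]<b)&(np.hypot(P[...,0]-x,P[...,1]-y)<r); Q=P[m]
    if len(Q)>3: print(len(Q),Q.mean(0).round(1),cv2.minEnclosingCircle(Q[:,:2].astype(np.float32)))
blob(542.5,-54,40,42,56)
blob(686,-88,40,88,112); blob(509,-198,40,88,112)
blob(542,-54,50,215,260)
E
```

```text
t 7.7 pos [541.8 -52.8 199.9] yaw [180.   -0.  121.8] shift [-0.007  0.    -0.   ] grip 45.64386573161794 29.931548461318016 j [-0.24  0.4   1.51  0.    1.23 -0.79]
az 0.0011312137364863398
406 [533.9 -43.1  50. ] ((542.013671875, -55.77052688598633), 29.610157012939453)
7260 [538.5 -47.9 236.7] ((536.0875854492188, -43.97136306762695), 39.283199310302734)
```

View pics/w2.png

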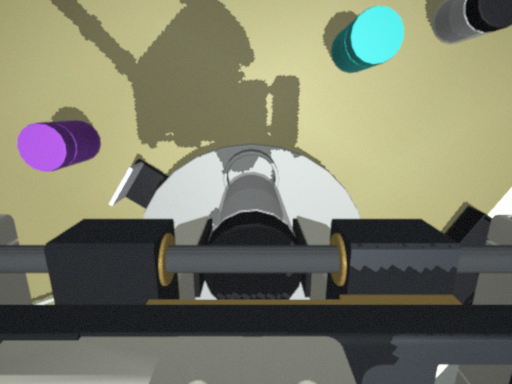

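Wrist view: the jar hangs at (250,230) and the ring at (250,165) lies straight behind and below it. The ring measures (542.0,-55.8), against (542.5,-54.1) from the top view. I'll correct by 2 mm and lower.

Call:
send_rows(
  rows=[
    {"x":-0.01,"y":-0.003,"z":0.06,"ax":0,"ay":0,"az":0,"jaw":-1},
    {"x":-0.01,"y":-0.003,"z":0.14,"ax":0,"ay":0,"az":0,"jaw":-1},
    {"x":-0.01,"y":-0.003,"z":0.22,"ax":0,"ay":0,"az":0,"jaw":-1},
    {"x":-0.01,"y":-0.003,"z":0.29,"ax":0,"ay":0,"az":0,"jaw":-1},
    {"x":-0.01,"y":-0.003,"z":0.34,"ax":0,"ay":0,"az":0,"jaw":-1},
    {"x":-0.01,"y":-0.003,"z":0.365,"ax":0,"ay":0,"az":0,"jaw":-1},
    {"x":-0.01,"y":-0.003,"z":0.385,"ax":0,"ay":0,"az":0,"jaw":-1},
    {"x":-0.01,"y":-0.003,"z":0.4,"ax":0,"ay":0,"az":0,"jaw":-1},
    {"x":-0.01,"y":-0.003,"z":0.415,"ax":0,"ay":0,"az":0,"jaw":-1},
    {"x":-0.01,"y":-0.003,"z":0.425,"ax":0,"ay":0,"az":0,"jaw":-1},
  ],
)

```text
time: 8.95
tool_pos: [542.4, -55.7, 114.9]
tcp_rot: [3.141, 0.0, 2.124]
contact_force: [0.2, -0.1, -1.6]
grip_width: 45.8
finger_force: 29.9
```

Jar bottom is 45 mm up, inside the ring (top 50 mm) with no contact force. Continuing down to the floor.

Call:
send_rows(
  rows=[
    {"x":0,"y":0,"z":0.01,"ax":0,"ay":0,"az":0,"jaw":-1},
    {"x":0,"y":0,"z":0.02,"ax":0,"ay":0,"az":0,"jaw":-1},
    {"x":0,"y":0,"z":0.03,"ax":0,"ay":0,"az":0,"jaw":-1},
    {"x":0,"y":0,"z":0.04,"ax":0,"ay":0,"az":0,"jaw":-1},
    {"x":0,"y":0,"z":0.048,"ax":0,"ay":0,"az":0,"jaw":-1},
    {"x":0,"y":0,"z":0.056,"ax":0,"ay":0,"az":0,"jaw":-1},
    {"x":0,"y":0,"z":0.062,"ax":0,"ay":0,"az":0,"jaw":-1},
    {"x":0,"y":0,"z":0.067,"ax":0,"ay":0,"az":0,"jaw":-1},
    {"x":0,"y":0,"z":0.07,"ax":0,"ay":0,"az":0,"jaw":-1},
    {"x":0,"y":0,"z":0.07,"ax":0,"ay":0,"az":0,"jaw":-1},
  ],
)

```text
time: 10.2
tool_pos: [542.4, -55.6, 100.9]
tcp_rot: [3.142, -0.0, 2.124]
contact_force: [0.1, 0.4, -1.2]
grip_width: 45.6
finger_force: 29.9
```

Call:
send_rows(
  rows=[
    {"x":0,"y":0,"z":0.003,"ax":0,"ay":0,"az":0,"jaw":0.1},
    {"x":0,"y":0,"z":0.003,"ax":0,"ay":0,"az":0,"jaw":0.3},
    {"x":0,"y":0,"z":0.003,"ax":0,"ay":0,"az":0,"jaw":0.5},
    {"x":0,"y":0,"z":0.003,"ax":0,"ay":0,"az":0,"jaw":0.7},
    {"x":0,"y":0,"z":0.003,"ax":0,"ay":0,"az":0,"jaw":0.7},
    {"x":0,"y":0,"z":0.003,"ax":0,"ay":0,"az":0,"jaw":0.7},
    {"x":0,"y":0,"z":0.003,"ax":0,"ay":0,"az":0,"jaw":0.7},
    {"x":0,"y":0,"z":0.003,"ax":0,"ay":0,"az":0,"jaw":0.7},
    {"x":0,"y":0,"z":0.003,"ax":0,"ay":0,"az":0,"jaw":0.7},
    {"x":0,"y":0,"z":-0.02,"ax":0,"ay":0,"az":0,"jaw":0.7},
  ],
)

```text
time: 11.45
tool_pos: [542.1, -55.6, 104.8]
tcp_rot: [-3.141, -0.001, 2.124]
contact_force: [-0.5, -1.0, -0.9]
grip_width: 78.2
finger_force: 0.0
```

Call:
send_rows(
  rows=[
    {"x":0,"y":0,"z":-0.05,"ax":0,"ay":0,"az":0,"jaw":0.7},
    {"x":0,"y":0,"z":-0.13,"ax":0,"ay":0,"az":0,"jaw":0.7},
    {"x":0,"y":0,"z":-0.25,"ax":0,"ay":0,"az":0,"jaw":0.7},
    {"x":0,"y":0,"z":-0.4,"ax":0,"ay":0,"az":0,"jaw":0.7},
    {"x":0,"y":0,"z":-0.55,"ax":0,"ay":0,"az":0,"jaw":0.7},
    {"x":0,"y":0,"z":-0.68,"ax":0,"ay":0,"az":0,"jaw":0.7},
    {"x":0,"y":0,"z":-0.75,"ax":0,"ay":0,"az":0,"jaw":0.7},
    {"x":0,"y":0,"z":-0.75,"ax":0,"ay":0,"az":0,"jaw":0.7},
    {"x":0,"y":0,"z":-0.75,"ax":0,"ay":0,"az":0,"jaw":0.7},
    {"x":0,"y":0,"z":-0.75,"ax":0,"ay":0,"az":0,"jaw":0.7},
  ],
)

```text
time: 12.7
tool_pos: [541.9, -55.6, 253.8]
tcp_rot: [-3.14, -0.002, 2.124]
contact_force: [0.0, -0.2, 0.6]
grip_width: 78.3
finger_force: 0.0
```

```bash
python3 - <<'E'
from h import *
p,d=bot.capture('wrist'); P=wcloud(d)
def blob(x,y,r,a,b):
    m=(d>0)&(P[...,2]>a)&(P[...,2]<b)&(np.hypot(P[...,0]-x,P[...,1]-y)<r); Q=P[m]
    if len(Q)>3: print(len(Q),Q.mean(0).round(1),cv2.minEnclosingCircle(Q[:,:2].astype(np.float32)))
blob(542.5,-54,40,130,150)
p,d=bot.capture('scene'); cv2.imwrite('pics/s2.png',cv2.resize(p[200:330,150:330],None,fx=4,fy=4)[...,::-1]); P=cloud('scene',d)
m=(d>0)&(P[...,2]>172)&(P[...,2]<205)&(np.hypot(P[...,0]-598,P[...,1]+143)<45); Q=P[m]; print(len(Q),cv2.minAreaRect(Q[:,:2].astype(np.float32)))
go(597.7,-143.4,250,166.7)
E
```

```text
1776 [541.5 -55.5 140.6] ((542.1337890625, -56.49069595336914), 22.807235717773438)
229 ((597.3975830078125, -146.89773559570312), (17.43288230895996, 70.74434661865234), 75.41189575195312)
t 12.8 pos [542.1 -55.6 254.1] yaw [-1.799e+02 -1.000e-01  1.217e+02] shift [-0.52   0.006  0.02 ] grip 77.87327543665097 0.0 j [-0.24  0.36  1.42  0.    1.36 -0.8 ]
az -0.7497983550669308
```

View pics/s2.png

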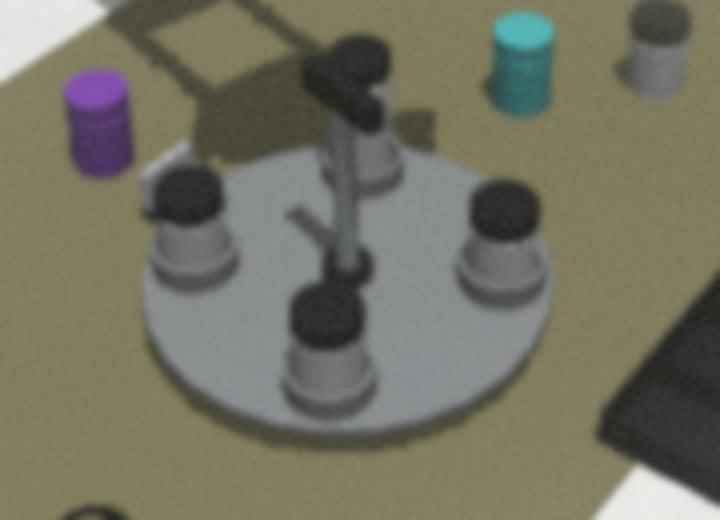

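Crop: the tall jar stands in its pocket behind the handle at (365,120), lid top at 140.6 mm. All squat jars are standing. Next I go over the handle.

Call:
send_rows(
  rows=[
    {"x":-0.08,"y":0,"z":0,"ax":0,"ay":0,"az":-0.12,"jaw":0.7},
    {"x":-0.2,"y":0.002,"z":0,"ax":0,"ay":0,"az":-0.27,"jaw":0.7},
    {"x":-0.32,"y":0.004,"z":0,"ax":0,"ay":0,"az":-0.42,"jaw":0.6},
    {"x":-0.42,"y":0.006,"z":0,"ax":0,"ay":0,"az":-0.57,"jaw":0.5},
    {"x":-0.5,"y":0.006,"z":0,"ax":0,"ay":0,"az":-0.7,"jaw":0.4},
    {"x":-0.52,"y":0.006,"z":0,"ax":0,"ay":0,"az":-0.75,"jaw":0.3},
    {"x":-0.52,"y":0.006,"z":0,"ax":0,"ay":0,"az":-0.75,"jaw":0.3},
    {"x":-0.52,"y":0.006,"z":0,"ax":0,"ay":0,"az":-0.75,"jaw":0.3},
    {"x":-0.52,"y":0.006,"z":0,"ax":0,"ay":0,"az":-0.75,"jaw":0.3},
    {"x":-0.52,"y":0.006,"z":0,"ax":0,"ay":0,"az":-0.75,"jaw":0.3},
  ],
)

```text
time: 14.05
tool_pos: [598.0, -143.3, 255.0]
tcp_rot: [3.142, 0.0, 2.91]
contact_force: [-0.4, -0.6, 0.7]
grip_width: 59.9
finger_force: 0.0
```

```bash
python3 - <<'E'
from h import *
p,d=bot.capture('wrist'); cv2.imwrite('pics/w3.png',p[...,::-1]); P=wcloud(d)
m=(d>0)&(P[...,2]>180)&(P[...,2]<205)&(np.hypot(P[...,0]-598,P[...,1]+143)<45); Q=P[m]; print(len(Q),Q.mean(0) if len(Q) else 0)
if len(Q)>5: print(cv2.minAreaRect(Q[:,:2].astype(np.float32)))
go(597.7,-143.4,163,166.7)
E
```

```text
1767 [ 594.79348784 -144.31715456  194.22542722]
((596.94677734375, -144.9839324951172), (15.849987030029297, 69.0321273803711), 76.9502944946289)
t 14.1 pos [ 598.  -143.3  255.1] yaw [180.    0.  166.7] shift [ 0.002 -0.001  0.46 ] grip 59.460032452905104 0.0 j [-0.36  0.49  1.21  0.    1.44 -1.7 ]
az 0.0002664676106997869
```

View pics/w3.png

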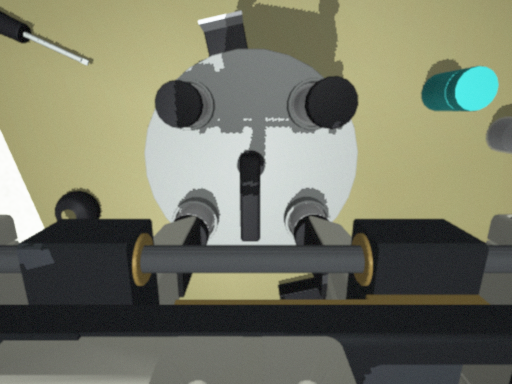

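Wrist view: bar from (250,160) to (250,240), in line with the tool and centred between the fingers, measured at (597,-145) and -13°. I'll descend and close.

Call:
send_rows(
  rows=[
    {"x":0,"y":-0.004,"z":0.08,"ax":0,"ay":0,"az":0,"jaw":0.3},
    {"x":0,"y":-0.004,"z":0.18,"ax":0,"ay":0,"az":0,"jaw":0.3},
    {"x":0,"y":-0.004,"z":0.28,"ax":0,"ay":0,"az":0,"jaw":0.3},
    {"x":0,"y":-0.004,"z":0.38,"ax":0,"ay":0,"az":0,"jaw":0.3},
    {"x":0,"y":-0.004,"z":0.44,"ax":0,"ay":0,"az":0,"jaw":0.3},
    {"x":0,"y":-0.004,"z":0.46,"ax":0,"ay":0,"az":0,"jaw":0.3},
    {"x":0,"y":-0.004,"z":0.46,"ax":0,"ay":0,"az":0,"jaw":-0.2},
    {"x":0,"y":-0.004,"z":0.46,"ax":0,"ay":0,"az":0,"jaw":-1},
    {"x":0,"y":-0.004,"z":0.46,"ax":0,"ay":0,"az":0,"jaw":-1},
    {"x":0,"y":-0.004,"z":0.46,"ax":0,"ay":0,"az":0,"jaw":-1},
  ],
)

```text
time: 15.35
tool_pos: [598.0, -144.3, 163.2]
tcp_rot: [-3.142, 0.001, 2.91]
contact_force: [0.4, -0.1, 0.9]
grip_width: 24.1
finger_force: 0.0
```

Call:
send_rows(
  rows=[
    {"x":0,"y":0,"z":0,"ax":0,"ay":0,"az":0,"jaw":-1},
    {"x":0,"y":0,"z":0,"ax":0,"ay":0,"az":0,"jaw":-1},
    {"x":0,"y":0,"z":0,"ax":0,"ay":0,"az":0,"jaw":-1},
    {"x":0,"y":0,"z":0,"ax":0,"ay":0,"az":0,"jaw":-1},
    {"x":0,"y":0,"z":0,"ax":0,"ay":0,"az":0,"jaw":-1},
    {"x":0,"y":0,"z":0,"ax":0,"ay":0,"az":0,"jaw":-1},
    {"x":0,"y":0,"z":0,"ax":0,"ay":0,"az":0,"jaw":-1},
    {"x":0,"y":0,"z":0,"ax":0,"ay":0,"az":0,"jaw":-1},
    {"x":0,"y":0,"z":0,"ax":0,"ay":0,"az":0,"jaw":-1},
    {"x":0,"y":0,"z":0,"ax":0,"ay":0,"az":0,"jaw":-1},
  ],
)

```text
time: 16.6
tool_pos: [597.7, -145.1, 163.1]
tcp_rot: [-3.141, 0.0, 2.909]
contact_force: [-2.2, -4.9, 1.1]
grip_width: 15.8
finger_force: 30.0
```

Gripped at 30 N. Turning +56.5° counter-clockwise, in two gentle steps.

Call:
send_rows(
  rows=[
    {"x":0,"y":0,"z":0,"ax":0,"ay":0,"az":-0.02,"jaw":-1},
    {"x":0,"y":0,"z":0,"ax":0,"ay":0,"az":-0.06,"jaw":-1},
    {"x":0,"y":0,"z":0,"ax":0,"ay":0,"az":-0.11,"jaw":-1},
    {"x":0,"y":0,"z":0,"ax":0,"ay":0,"az":-0.17,"jaw":-1},
    {"x":0,"y":0,"z":0,"ax":0,"ay":0,"az":-0.23,"jaw":-1},
    {"x":0,"y":0,"z":0,"ax":0,"ay":0,"az":-0.29,"jaw":-1},
    {"x":0,"y":0,"z":0,"ax":0,"ay":0,"az":-0.35,"jaw":-1},
    {"x":0,"y":0,"z":0,"ax":0,"ay":0,"az":-0.4,"jaw":-1},
    {"x":0,"y":0,"z":0,"ax":0,"ay":0,"az":-0.44,"jaw":-1},
    {"x":0,"y":0,"z":0,"ax":0,"ay":0,"az":-0.46,"jaw":-1},
  ],
)

```text
time: 17.85
tool_pos: [597.8, -144.9, 163.1]
tcp_rot: [-3.141, -0.0, -2.891]
contact_force: [-1.8, -5.2, 1.1]
grip_width: 15.8
finger_force: 30.0
```

Call:
send_rows(
  rows=[
    {"x":0,"y":0,"z":0,"ax":0,"ay":0,"az":-0.03,"jaw":-1},
    {"x":0,"y":0,"z":0,"ax":0,"ay":0,"az":-0.08,"jaw":-1},
    {"x":0,"y":0,"z":0,"ax":0,"ay":0,"az":-0.14,"jaw":-1},
    {"x":0,"y":0,"z":0,"ax":0,"ay":0,"az":-0.2,"jaw":-1},
    {"x":0,"y":0,"z":0,"ax":0,"ay":0,"az":-0.26,"jaw":-1},
    {"x":0,"y":0,"z":0,"ax":0,"ay":0,"az":-0.32,"jaw":-1},
    {"x":0,"y":0,"z":0,"ax":0,"ay":0,"az":-0.38,"jaw":-1},
    {"x":0,"y":0,"z":0,"ax":0,"ay":0,"az":-0.43,"jaw":-1},
    {"x":0,"y":0,"z":0,"ax":0,"ay":0,"az":-0.46,"jaw":-1},
    {"x":0,"y":0,"z":0,"ax":0,"ay":0,"az":-0.48,"jaw":-1},
  ],
)

```text
time: 19.1
tool_pos: [597.6, -144.8, 163.1]
tcp_rot: [-3.141, -0.001, -2.389]
contact_force: [-2.1, -4.1, 1.3]
grip_width: 15.9
finger_force: 30.0
```

```bash
python3 - <<'E'
from h import *
go(597.7,-144,163,223)
p,d=bot.capture('wrist'); P=wcloud(d)
m=(d>0)&(P[...,2]>130)&(P[...,2]<150)&(np.hypot(P[...,0]-492,P[...,1]+141)<45); Q=P[m]; print('wrist',len(Q), cv2.minEnclosingCircle(Q[:,:2].astype(np.float32)) if len(Q)>3 else 0)
q,d=bot.capture('top'); P=cloud('top',d)
m=(d>0)&(P[...,2]>125)&(P[...,2]<148)&(np.hypot(P[...,0]-492,P[...,1]+141)<45); Q=P[m]; print('top',len(Q), cv2.minEnclosingCircle(Q[:,:2].astype(np.float32)) if len(Q)>3 else 0)
s,_=bot.capture('scene')
f=lambda a:cv2.resize(a,(400,300))
cv2.imwrite('pics/end.png',np.vstack([np.hstack([f(p),f(q[120:270,210:410])]),np.hstack([f(s[190:325,150:330]),f(s)])])[...,::-1])
E
```

```text
t 19.1 pos [ 597.6 -144.8  163.1] yaw [-180.    -0.  -136.9] shift [-0.003  0.003  0.   ] grip 15.880872007744514 29.996214509010315 j [-0.36  0.56  1.35 -0.    1.23 -2.69]
az 0.0021011322451442993
wrist 5079 ((492.5190734863281, -142.57708740234375), 23.059240341186523)
top 0 0
```

View pics/end.png

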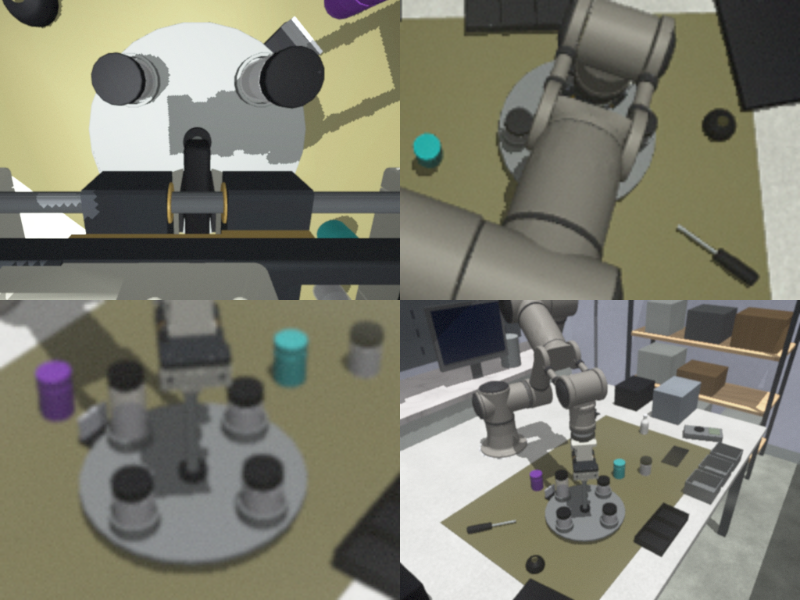

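The jar is at (492.5,-142.6), against a front point of about (492.7,-140.7). That is 2 mm off, it stands behind the label holder, and all jars are upright with the handle gripped. I'll let it settle, then hand in.

Call:
send_rows(
  rows=[
    {"x":0,"y":0,"z":0,"ax":0,"ay":0,"az":0,"jaw":-1},
    {"x":0,"y":0,"z":0,"ax":0,"ay":0,"az":0,"jaw":-1},
    {"x":0,"y":0,"z":0,"ax":0,"ay":0,"az":0,"jaw":-1},
    {"x":0,"y":0,"z":0,"ax":0,"ay":0,"az":0,"jaw":-1},
    {"x":0,"y":0,"z":0,"ax":0,"ay":0,"az":0,"jaw":-1},
    {"x":0,"y":0,"z":0,"ax":0,"ay":0,"az":0,"jaw":-1},
    {"x":0,"y":0,"z":0,"ax":0,"ay":0,"az":0,"jaw":-1},
    {"x":0,"y":0,"z":0,"ax":0,"ay":0,"az":0,"jaw":-1},
    {"x":0,"y":0,"z":0,"ax":0,"ay":0,"az":0,"jaw":-1},
    {"x":0,"y":0,"z":0,"ax":0,"ay":0,"az":0,"jaw":-1},
  ],
)

```text
time: 20.5
tool_pos: [597.7, -144.7, 163.1]
tcp_rot: [-3.141, -0.001, -2.39]
contact_force: [-2.8, -5.3, 1.8]
grip_width: 16.0
finger_force: 30.0
```

```bash
python3 -c "
from plant import bot
print(bot.close_job())"
```

```text
the job is handed in; nothing more can be done
None
```

The job is handed in at about 20.5 s: the tall jar stands in the free pocket about 2 mm from the front point by my measurement, and the T-handle is still gripped at 30 N; no verdict came back.

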